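Humidity probe into the pottery drying box

ROBOT

A 7-joint arm with a two-finger parallel gripper is mounted at the origin on the work surface. World frame = base frame: x ahead of the robot, y to its left, z up, the work surface at z = 0. Lengths are in m, angles in rad, forces in N, time in s.
With the tool pointing down it reaches from about 0.425 to 1.025 m from the base axis. Payload 3.6 kg.
Tool frame: the origin (TCP) lies at the very end of the fingers, on their centre line; the grasp point (between the pads) lies 19 mm behind it; z points along the fingers, y is the line along which they close (so a half turn about z gives the same grasp; the last joint's range is limited). The gripper opens to 85 mm and grips with 20 to 120 N. Pads are 22 mm wide; open, the fingers measure 114 mm over their backs; the gripper's body (76 mm by 85 mm) begins 54 mm behind the grasp point. The pads swing forward as they close: fully open they stand 13 mm farther back than shut.
Start: joints at [1.254, 0.591, 0.048, 1.609, -0.033, 0.943, -0.034], TCP at [0.16, -0.707, 0.231] pointing down, gripper open.
Joint ranges: [-2.69, 2.69], [-0.47, 2.24], [-1.27, 1.36], [0.19, 2.51], [-1.53, 4.68], [0.08, 2.07], [-3.09, 3.09]. Speed limits (rad/s): [2.57, 2.57, 3.14, 3.14, 3.14, 3.14, 3.14].

INTERFACE

Orientations are given as a rotation vector (axis times angle).
In Python, from station import observe, get_image, camera_info, finish_job, search_frame, trace, tip_of gives the robot as it stands.
- The arm moves only by the tool step_arm, never from a script. Its arguments are lists of equal length, an entry for each row: "twist": the turn, a rotation vector about the world's x, y, z in rad, a list of three; "offset": the shift along the world's x, y, z in cm, a list of three; "gripper": the opening, from 0 (shut) to 1 (fully open). In form: {"twist": [[ax, ay, az], ...], "offset": [[x, y, z], ...], "gripper": [gripper, ...]}. A call has 1 to 5 rows; each row shifts and turns the commanded pose from where the row before left it; what a row does not reach is not made up. A row lasts 1/12 s, in which the tool goes at most 41.7 mm and 7.16 degrees, less where a joint would pass 70% of its speed; a pose out of reach is approached as far as the arm can. A call is refused whole if a number of a shift passes 4.17 or a number of a turn 0.125, either way. A call with a gripper value outside its range is refused whole. The fingers move at their own pace and stop on an object; "squeeze" is the grip in N (left out, the last holds). Time passes only in rows, so rows that do not move let the fingers close. It gives the time, the measured TCP pose, the force, the opening and the grip force at its end, in the units of the state.
- observe(): the state, without advancing time (a new reading comes with each control period).
- get_image(name): name is "scene" or "side" or "wrist"; returns the picture (400x640x3 uint8, red, green, blue); there is no depth.
- camera_info(name): a dict with "fx", "fy", "cx", "cy" (pixels), "R" (3x3) and "t" (3): a world point X has camera coordinates R X + t. Camera axes: x right, y down, z forward; pixel columns grow to the right and rows downward; lengths in m; the calibration is good to about 2 mm. A picture is of the moment at which its call begins: read the wrist's pose just before it. camera_info takes no time and is no camera call; for the wrist camera it gives the pose at the moment of the call.
- finish_job(): hands the job in; it is judged then, once.
Trained networks look in the newest picture that a camera, given by its name, has taken for a name from the list of things; names that differ only in an ending like _2 or _b are one class to them, and where a whole thing is asked for, a point or a joint stands for the part that bears it (a point fixed in the world has none). Each returns a list of dicts, best first, with "conf" (0 to 1); they miss things now and then, are a little off and sometimes report something else, mostly with a low value. They report only what shows in the picture. A call takes as long as a camera call. They do not tell look-alikes from the thing itself.
- search_frame(label, camera): "location" ([x, y, z] in m, in world coordinates, good to about 4 mm: the middle of the surface that is visible of it).
- trace(label, camera): "mask" (400x640 bool, what is visible of it).
- tip_of(label, camera): "location" ([x, y, z] in m, in world coordinates, good to about 4 mm: a listed point, or the origin of a listed thing).
The state is a dict: "time_s": time; "joint_positions": joint angles; "joint_vel": joint speeds; "joint_torque": joint torques, N m; "tool_pos": TCP position; "eef_rot": TCP orientation; "force": force on the tool from outside, world axes, zero at the start; "wrist_torque": the same for the moment, N m; "grip_width": opening from 0.0 (shut) to 1.0 (fully open); "gripper_force": force on a finger pad.
Only numpy, scipy, OpenCV 4.12 (cv2) and the standard library are available. Lean on these libraries where they do the work, as an engineer would, in place of code of your own. Each camera call takes 0.05 s, during which the arm holds its last target. There are 200 camera calls.

TASK

Check the air around the drying pots: slide the shutter on the lid of the clear drying box fully open to its stop, then take the humidity probe (steel stem with a wide collar) out of the wooden rack and lower its stem, upright, through the round port in the lid without touching the box at all, until the collar is about a centimetre above the lid. Finish while still holding the probe there, still and centred in the port; leave the wooden-handled tool in the rack and the other things on the table where they are.

Things in the scene. Friction and masses are not known exactly. Their poses are not given: they have to be found in the camera images.
- drying_box: Fixed clear-walled box, 200 (x) x 260 (y) x 130 mm high, grey lid 8 mm thick; small pots inside, lower than 37 mm above the table. Origin: centre of its underside, z up. On the lid two aluminium rails along y, 7 mm wide, 6 mm high, at x = +-40 mm, and a stop bar as high at the -y end. Place and yaw vary.
- port (a point): Centre of the mouth (lid's top face, 130 mm above the table) of the round 24 mm port through the 8 mm lid; it lies at (0, +35, 130) mm in the box's frame. Covered by the shutter at the start. z up.
- shutter (a joint): Slide of the shutter along the box's -y, in m: 0 centred over the port, 0.08 fully open at its stop. Starts between 0 and 0.02. It moves with about 1.5 N of friction and stays where it is left. Aluminium plate 68 (x) x 72 (y) x 5 mm lying on the lid between the rails (underside 1 mm above the lid).
- shutter_knob (a point): Centre of the top of the shutter's black square knob, 22 x 22 mm, sides along the box's x and y, standing 35 mm up from the shutter plate; this point is 172 mm above the table.
- probe: Humidity probe, loose, about 0.12 kg (varies), upright in one of the rack's holes. Round steel stem, 12 mm diameter, reaching 90 mm below a steel collar 34 mm in diameter, 6 mm thick; above it a round black handle 24 mm in diameter, 80 mm long. Origin: on the axis at the collar's underside (100 mm above the table at the start, resting on the rack); z up through the handle.
- probe_tip (a point): Lower end of the probe's stem, on its axis, 90 mm below the probe's origin.
- tool_rack: Fixed drilled wooden block 65 (x) x 170 (y) x 100 mm high with two upright through holes 18 mm in diameter at y = -50 and +50 mm in its frame. Origin: centre of its underside on the table. Its place and yaw vary.
- wood_tool: Loose needle tool in the other hole of the rack: wooden waisted handle 70 mm tall, up to 26 mm in diameter, thin steel needle below, no collar. Origin on its axis at the handle's lower end. Leave it in place.
- mug: White mug, 76 mm wide, 85 mm high, origin centre of underside. Leave in place.
- tape_roll: Paper tape roll lying flat, 72 mm outside, 18 mm high, origin centre of underside. Leave in place.
- green_bowl: Green bowl, 140 mm wide, 70 mm high, origin centre of underside. Leave in place.
- tub: White lidded tub with a blue band, 90 mm wide, 110 mm high, origin centre of underside. Leave in place.
- small_tub: Plain white lidded tub, 76 mm wide, 90 mm high, origin centre of underside. Leave in place.
- cream_bowl: White bowl, 110 mm wide, 50 mm high, origin centre of underside. Leave in place.
- clay_brush: Wooden-handled brush lying flat. Leave in place.
There are look-alikes about, which are no part of the job. What is shaped like the wood_tool but pink is not meant. What is shaped like the probe but orange or pink is not meant.

How it is judged:
On the way, in this order (a step that is already met when the one before it is completed fails the run):
1. the shutter is fully open (value of joint shutter above 0.072 m), for 0.2 s.
2. the probe is drawn out of the rack, its tip above the rack and the lid (height (world z) of probe_tip above 0.131 m), for 0.1 s.
At the end, for the whole second after the job is handed in: Fingers hold the probe still for the last second, stem through the port: axis within 4 mm of the port's centre, 4 degrees of upright, collar 4 to 18 mm above the lid, probe not touching the box; shutter open 72 mm or more; wooden tool in the rack (value of joint shutter above 0.072 m and horizontal distance between probe and port below 0.004 m and z of probe in the frame of port between 0.004 and 0.018 m and angle between probe's own z axis and vertical below 0.07 rad and linear speed of probe below 0.01 m/s and contact force between probe and the fingers above 1 N and contact force between probe and drying_box below 0.2 N and distance between wood_tool and tool_rack below 0.13 m); the arm keeps its last pose, push and grip.
It fails at once if the probe touches the drying box or its shutter (contact force between probe and drying_box above 0.3 N).
It fails at once if the wooden tool is disturbed (distance of wood_tool from where it was at the start of the episode above 0.02 m).
It fails at once if a bystander is pushed away (distance of any of mug, tape_roll, green_bowl, tub, small_tub, cream_bowl, clay_brush from where it was at the start of the episode above 0.03 m).
It also fails if it takes over 64 s, if anything falls off the work surface, if the arm or the gripper's body presses on something with over 40 N, if the wrist force passes 120 N, or if a joint passes its speed limit or range.

## Working session

There is one attempt and no reset: what is moved stays moved. The work goes in short steps, Python scripts to look and compute and a tool call to move; the robot and the scene stay as the last step left them, time stands still between calls to the robot, and variables do not carry over. Pictures are saved under pics/ and viewed, at most 10 in all, crops included, and the job is handed in when it is done.

Besides the shell and the picture viewer there is one more tool, called after "Emit:" as name(argument=value, ...) on one line, values as JSON. step_arm: Moves the arm, as the interface text tells. Its arguments: {"type":"object","properties":{"twist":{"type":"array"},"offset":{"type":"array"},"gripper":{"type":"array"},"squeeze":{"type":"number"}},"required":["twist","offset","gripper"]}

```bash
ls; mkdir -p pics; python3 - <<'E'
from station import *
import cv2,numpy as np
o=observe();print(o['time_s'],o['tool_pos'],o['eef_rot'],o['grip_width'])
a=get_image("scene");b=get_image("side")
cv2.imwrite("pics/scene.png",a[...,::-1]);cv2.imwrite("pics/side.png",b[...,::-1])
for c in("scene","side"):
  ci=camera_info(c);print(c,(-np.array(ci['R']).T@np.array(ci['t'])).round(3))
  for n in("port","shutter_knob","probe","wood_tool","tool_rack","drying_box","probe_tip"):
    print(n,[(np.round(d['location'],3).tolist(),round(d['conf'],2)) for d in tip_of(n,c)][:4])
E
```

```text
pics
0.0 [ 0.1600063  -0.70629858  0.23016187] [-3.11997000e+00 -3.49052694e-01  5.76190874e-04] 1.002402167419333
scene [1.001 0.571 1.106]
port [([0.523, -0.266, 0.126], 0.57), ([0.442, 0.013, 0.002], 0.56), ([0.528, -0.275, 0.172], 0.2)]
shutter_knob [([0.526, -0.274, 0.174], 0.97)]
probe [([0.578, 0.187, 0.09], 0.84), ([0.385, 0.229, 0.088], 0.75), ([0.479, 0.206, 0.099], 0.73)]
wood_tool [([0.496, 0.306, 0.099], 0.71), ([0.591, 0.279, 0.072], 0.66), ([0.442, 0.413, 0.067], 0.66)]
tool_rack [([0.483, 0.26, 0.004], 0.79)]
drying_box [([0.516, -0.305, -0.002], 0.72)]
probe_tip [([0.384, 0.228, -0.001], 0.85), ([0.58, 0.188, -0.0], 0.53)]
side [0.526 0.879 0.656]
port [([0.524, -0.271, 0.132], 0.77), ([0.491, 0.307, 0.1], 0.37)]
shutter_knob [([0.523, -0.273, 0.178], 0.54)]
probe [([0.378, 0.23, 0.091], 0.87), ([0.58, 0.184, 0.087], 0.68), ([0.479, 0.21, 0.1], 0.67)]
wood_tool [([0.589, 0.273, 0.068], 0.65), ([0.44, 0.418, 0.069], 0.63), ([0.489, 0.305, 0.1], 0.53), ([0.779, -0.237, -0.001], 0.22)]
tool_rack [([0.486, 0.257, -0.004], 0.75)]
drying_box [([0.522, -0.307, 0.001], 0.77)]
probe_tip [([0.381, 0.233, 0.002], 0.96), ([0.579, 0.187, -0.004], 0.57), ([0.521, -0.307, 0.0], 0.18)]
```

View pics/scene.png

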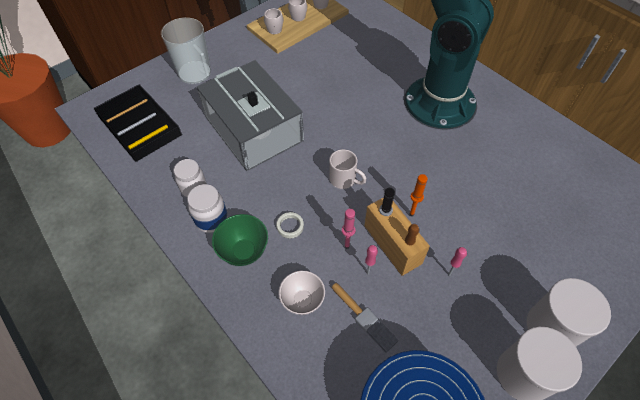

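View pics/side.png

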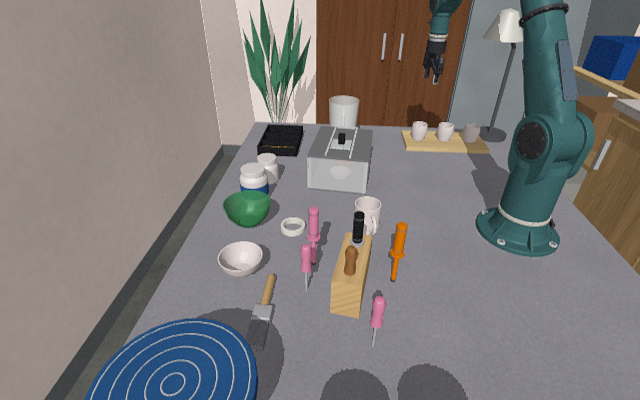

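The scene view shows the black-handled probe in the rack at about (389,200), with the wooden tool beside it at (412,235). The box's knob is at (252,99), and the orange and pink pieces are look-alikes. The side view agrees. Next I go above the box.

Emit:
step_arm(twist=[[0,0,0],[0,0,0],[0,0,0],[0,0,0],[0,0,0]], offset=[[1.5,1.5,3],[2.2,2.6,2],[2.4,2.9,1],[2.4,2.9,0.5],[2.4,2.9,0.5]], gripper=[1,1,1,1,1])

```text
time_s: 1.22
tool_pos: [0.2702, -0.5782, 0.3025]
eef_rot: [3.12, 0.348, 0.001]
force: [0.7, 0.2, -0.1]
grip_width: 1.0
gripper_force: 0.0
```

Emit:
step_arm(twist=[[0,0,0],[0,0,0],[0,0,0],[0,0,0],[0,0,0]], offset=[[2.4,2.9,0.5],[2.4,2.9,0.5],[2.4,2.9,0.5],[2.4,2.9,0.5],[2.4,2.9,0.5]], gripper=[1,1,1,1,1])

```text
time_s: 1.63
tool_pos: [0.3901, -0.4325, 0.3269]
eef_rot: [3.122, 0.349, 0.001]
force: [1.0, 0.9, 0.8]
grip_width: 1.003
gripper_force: 0.0
```

Emit:
step_arm(twist=[[0,0,0],[0,0,0],[0,0,0],[0,0,0],[0,0,0]], offset=[[2.4,2.9,0],[2.4,2.9,0],[2.4,2.9,0],[2.4,2.9,0],[2.4,2.9,0]], gripper=[1,1,1,1,1])

```text
time_s: 2.05
tool_pos: [0.5101, -0.2876, 0.3267]
eef_rot: [3.122, 0.349, 0.001]
force: [-0.0, -0.4, 0.8]
grip_width: 1.002
gripper_force: 0.0
```

```bash
python3 - <<'E'
from station import *
import cv2,numpy as np
from scipy.spatial.transform import Rotation as Ro
o=observe();print(o['time_s'],o['tool_pos'],o['eef_rot'],Ro.from_rotvec(o['eef_rot']).as_matrix().round(3).tolist())
a=get_image("wrist");cv2.imwrite("pics/w1.png",a[...,::-1])
ci=camera_info("wrist");print((-np.array(ci['R']).T@np.array(ci['t'])).round(3),np.array(ci['R']).round(3).tolist())
for n in("port","shutter_knob","drying_box"):
    print(n,[(np.round(d['location'],3).tolist(),round(d['conf'],2)) for d in tip_of(n,"wrist")][:4])
E
```

```text
2.05 [ 0.51009067 -0.28756686  0.32666286] [3.12171226e+00 3.49012649e-01 7.42957936e-04] [[0.975, 0.221, 0.001], [0.221, -0.975, -0.0], [0.0, 0.0, -1.0]]
[ 0.585 -0.262  0.47 ] [[0.233, -0.973, -0.004], [-0.935, -0.225, 0.273], [-0.267, -0.06, -0.962]]
port [([0.524, -0.273, 0.173], 0.68), ([0.523, -0.274, 0.132], 0.59)]
shutter_knob [([0.529, -0.277, 0.171], 0.88)]
drying_box [([0.519, -0.306, 0.0], 0.66)]
```

View pics/w1.png

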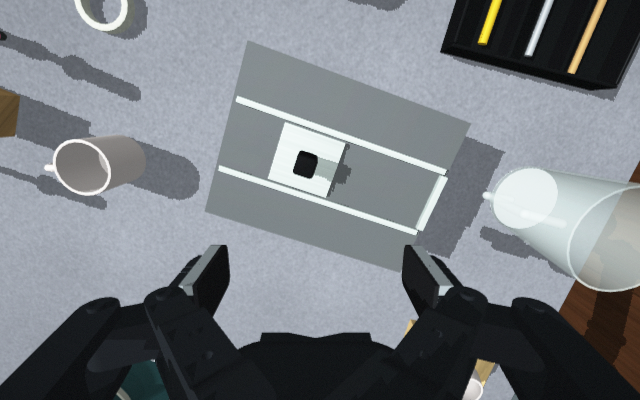

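The wrist view shows the lid with corners at about (248,41), (470,124), (400,271) and (206,212). The shutter plate corners are (285,122), (348,143), (332,196) and (269,178), with the knob at (305,164). Next I fit the box pose.

```bash
cat > h.py <<'E'
from station import *
import cv2,numpy as np
from scipy.optimize import least_squares
def back(uv,z,ci):
    R=np.array(ci['R']);t=np.array(ci['t']);c=-R.T@t
    d=np.array([[(u-ci['cx'])/ci['fx'],(v-ci['cy'])/ci['fy'],1] for u,v in uv])@R
    return c+d*((z-c[2])/d[:,2])[:,None]
def rigid(P,Q):  # 2D pose: Q = Rot(yaw) P + t
    f=lambda p:(np.c_[np.cos(p[2])*P[:,0]-np.sin(p[2])*P[:,1]+p[0],np.sin(p[2])*P[:,0]+np.cos(p[2])*P[:,1]+p[1]]-Q).ravel()
    r=least_squares(f,[*Q.mean(0),0]);return r.x,r.fun.reshape(-1,2)
E
python3 - <<'E'
from h import *
ci=camera_info("wrist")
L=back([(248,41),(470,124),(400,271),(206,212)],.130,ci)[:,:2]
S=back([(285,122),(348,143),(332,196),(269,178)],.136,ci)[:,:2]
# order: (+x,+y),(+x,-y),(-x,-y),(-x,+y)
s=np.array([[1,1],[1,-1],[-1,-1],[-1,1]])
p,e=rigid(s*[.1,.13],L);print(p.round(4),(e*1e3).round(1).tolist())
q,e2=rigid(s*[.034,.036],S);print(q.round(4),(e2*1e3).round(1).tolist())
c,sn=np.cos(p[2]),np.sin(p[2]);print("port",p[:2]+.035*np.array([-sn,c]),"slide",-(np.array([-sn,c])@(q[:2]-p[:2])-.035))
print(back([(305,164)],.165,ci))
E
```

```text
[ 0.5188 -0.3055 -0.1006] [[0.4, 0.8], [1.6, -1.0], [-1.8, -1.2], [-0.2, 1.3]]
[ 0.5236 -0.276  -0.0702] [[0.5, -1.1], [2.1, 0.6], [-1.5, 2.7], [-1.1, -2.1]]
port [ 0.52233788 -0.27068411] slide 0.005128550440235177
[[ 0.52400758 -0.27268318  0.165     ]]
```

Emit:
step_arm(twist=[[0,0,-0.108],[0,0,-0.108],[0,0,-0.107],[0,0,0],[0,0,0]], offset=[[0.4,0.4,-2],[0.4,0.4,-3.3],[0.45,0.4,-3.3],[0,0,-3],[0,0,-2.5]], gripper=[1,1,1,1,1])

```text
time_s: 2.67
tool_pos: [0.5199, -0.2786, 0.1835]
eef_rot: [3.137, -0.162, -0.003]
force: [-0.1, 0.4, -0.1]
grip_width: 0.997
gripper_force: 0.0
```

Emit:
step_arm(twist=[[0,0,0],[0,0,0],[0,0,0],[0,0,0],[0,0,0]], offset=[[0,0,-2],[0,0,-1.2],[0,0,-0.9],[0,0,0],[0,0,0]], gripper=[1,1,1,0.6,0.3], squeeze=30)

```text
time_s: 3.08
tool_pos: [0.5217, -0.2781, 0.1448]
eef_rot: [3.137, -0.159, 0.001]
force: [0.6, 0.5, 0.5]
grip_width: 0.749
gripper_force: 0.0
```

Emit:
step_arm(twist=[[0,0,0],[0,0,0],[0,0,0],[0,0,0],[0,0,0]], offset=[[0,0,0],[0,0,0],[0,0,0],[0,0,0],[0,0,0]], gripper=[0,0,0,0,0])

```text
time_s: 3.5
tool_pos: [0.5225, -0.277, 0.1455]
eef_rot: [3.138, -0.158, 0.003]
force: [-1.1, 2.0, 5.9]
grip_width: 0.249
gripper_force: 32.6
```

Emit:
step_arm(twist=[[0,0,0],[0,0,0],[0,0,0],[0,0,0],[0,0,0]], offset=[[-0.08,-0.8,0],[-0.15,-1.5,0],[-0.15,-1.5,0],[-0.15,-1.5,0],[-0.1,-1,0]], gripper=[0,0,0,0,0])

```text
time_s: 3.92
tool_pos: [0.5155, -0.3414, 0.1456]
eef_rot: [3.137, -0.16, 0.002]
force: [-0.8, 1.3, 6.7]
grip_width: 0.25
gripper_force: 32.7
```

Emit:
step_arm(twist=[[0,0,0],[0,0,0],[0,0,0],[0,0,0],[0,0,0]], offset=[[-0.06,-0.6,0],[-0.04,-0.4,0],[-0.02,-0.2,0],[0,0,0],[0,0,0]], gripper=[0,0,0,0,0])

```text
time_s: 4.33
tool_pos: [0.5146, -0.35, 0.1455]
eef_rot: [-3.135, 0.157, 0.0]
force: [-2.5, 4.4, 9.1]
grip_width: 0.252
gripper_force: 33.0
```

Emit:
step_arm(twist=[[0,0,0],[0,0,0],[0,0,0],[0,0,0]], offset=[[-0.03,-0.3,0],[-0.03,-0.3,0],[0,0,0],[0,0,0]], gripper=[0,0,0,0])

```text
time_s: 4.67
tool_pos: [0.5145, -0.3501, 0.1455]
eef_rot: [-3.128, 0.152, 0.004]
force: [-2.7, 13.5, 13.2]
grip_width: 0.249
gripper_force: 34.3
```

Emit:
step_arm(twist=[[0,0,0],[0,0,0],[0,0,0],[0,0,0],[0,0,0]], offset=[[0.06,0.6,0],[0,0,0],[0,0,0],[0,0,0],[0,0,1]], gripper=[0.6,0.8,0.8,0.8,0.8])

```text
time_s: 5.08
tool_pos: [0.5126, -0.3524, 0.1527]
eef_rot: [-3.137, 0.159, 0.006]
force: [-0.7, 0.4, 0.4]
grip_width: 0.8
gripper_force: 0.0
```

Emit:
step_arm(twist=[[0,0,0],[0,0,0],[0,0,0],[0,0,0],[0,0,0]], offset=[[0,0,2.5],[0,1,3.5],[0,2,3.5],[0,2.5,3.2],[0,1.5,2.5]], gripper=[0.8,0.8,0.8,0.8,0.8])

```text
time_s: 5.5
tool_pos: [0.515, -0.2808, 0.3098]
eef_rot: [3.137, -0.157, 0.005]
force: [0.4, 1.1, 0.2]
grip_width: 0.799
gripper_force: 0.0
```

Emit:
step_arm(twist=[[0,0,0],[0,0,0],[0,0,0],[0,0,0],[0,0,0]], offset=[[0,0,1],[0,0,0],[0,0,0],[0,0,0],[0,0,0]], gripper=[0.8,0.8,0.8,0.8,0.8])

```text
time_s: 5.92
tool_pos: [0.5127, -0.2831, 0.3142]
eef_rot: [-3.137, 0.161, 0.006]
force: [0.1, 0.0, -0.3]
grip_width: 0.802
gripper_force: 0.0
```

```bash
python3 - <<'E'
from h import *
import json
o=observe();print(o['time_s'],o['tool_pos'],o['force'])
ci=camera_info("wrist");a=get_image("wrist")
json.dump({k:np.array(v).tolist() for k,v in ci.items()},open("ci2.json","w"))
cv2.imwrite("pics/w2raw.png",a[...,::-1])
R=np.array(ci['R']);u=R@np.array([.5223,-.2707,.13])+ci['t'];u=u[:2]/u[2]*ci['fx']+[ci['cx'],ci['cy']];print(u)
x,y=int(u[0])-100,int(u[1])-75
x=max(x,0);y=max(y,0);print(x,y);cv2.imwrite("pics/w2.png",cv2.resize(a[y:y+150,x:x+200,::-1],None,fx=4,fy=4,interpolation=cv2.INTER_CUBIC))
print([(np.round(d['location'],3).tolist(),round(d['conf'],2)) for d in tip_of("port","wrist")])
E
```

```text
5.9167 [ 0.51271517 -0.28313478  0.31422913] [ 0.06622118  0.03258126 -0.33863323]
[304.10597447 167.33551402]
204 92
[([0.524, -0.27, 0.13], 0.59)]
```

View pics/w2.png

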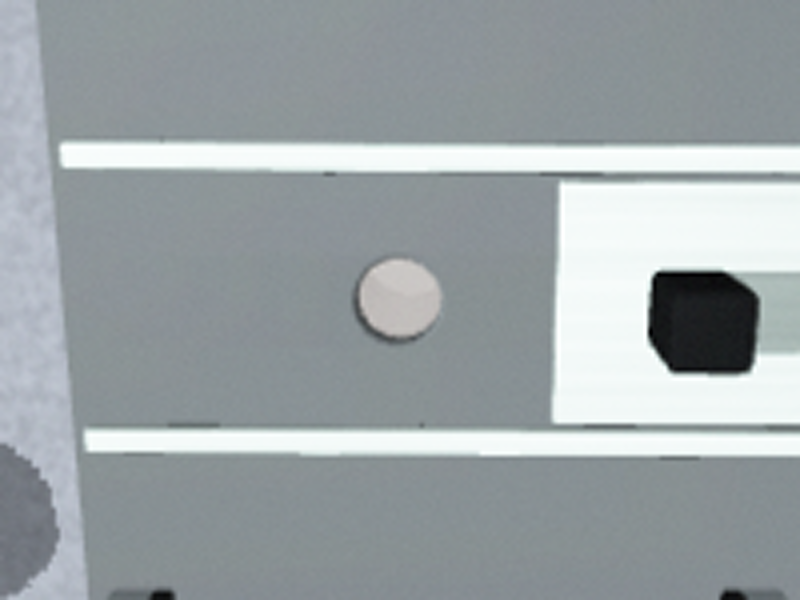

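The lid crop shows the shutter fully open, with the port rim centred at crop (398,300), full-picture (303.6,167). That is within 1 mm of the fit, so I take the port at about (0.5226,-0.2704). Next is the probe.

Emit:
step_arm(twist=[[0,0,0],[0,0,0],[0,0,0],[0,0,0],[0,0,0]], offset=[[0,2,0],[-0.3,4,0],[-0.3,4,0],[-0.3,4,0],[-0.3,4,0]], gripper=[0.8,0.7,0.6,0.6,0.6])

```text
time_s: 6.43
tool_pos: [0.5015, -0.1009, 0.3154]
eef_rot: [-3.137, 0.16, 0.002]
force: [0.1, 0.8, 0.0]
grip_width: 0.601
gripper_force: 0.0
```

Emit:
step_arm(twist=[[0,0,0],[0,0,0],[0,0,0],[0,0,0],[0,0,0]], offset=[[-0.3,4,0],[-0.3,4,0],[-0.3,4,0],[-0.3,4,0],[-0.3,4,0]], gripper=[0.6,0.6,0.6,0.6,0.6])

```text
time_s: 6.85
tool_pos: [0.4866, 0.0992, 0.3156]
eef_rot: [3.137, -0.159, -0.002]
force: [0.7, 0.7, -0.0]
grip_width: 0.601
gripper_force: 0.0
```

Emit:
step_arm(twist=[[0,0,0],[0,0,0],[0,0,0],[0,0,0],[0,0,0]], offset=[[-0.3,4,0],[-0.3,4,0],[-0.3,2.5,0],[0,0.5,0],[0,0,0]], gripper=[0.6,0.6,0.6,0.6,0.6])

```text
time_s: 7.27
tool_pos: [0.4777, 0.21, 0.3156]
eef_rot: [-3.138, 0.15, 0.002]
force: [0.7, -0.3, -0.7]
grip_width: 0.598
gripper_force: 0.0
```

Emit:
step_arm(twist=[[0,0,0],[0,0,0]], offset=[[0,0,0],[0,0,0]], gripper=[0.6,0.6])

```text
time_s: 7.43
tool_pos: [0.4786, 0.2055, 0.3157]
eef_rot: [3.136, -0.162, -0.001]
force: [0.3, -0.7, -0.2]
grip_width: 0.602
gripper_force: 0.0
```

```bash
python3 - <<'E'
from h import *
o=observe();print(o['time_s'],o['tool_pos'],o['eef_rot'],o['force'])
ci=camera_info("wrist");a=get_image("wrist");cv2.imwrite("pics/w3.png",a[...,::-1])
R=np.array(ci['R'])
for n in("probe","wood_tool","tool_rack"):
    print(n,[(np.round(d['location'],3).tolist(),round(d['conf'],2)) for d in tip_of(n,"wrist")][:4])
E
```

```text
7.4333 [0.47856976 0.20550245 0.31569246] [ 3.13568655e+00 -1.62402845e-01 -1.45974038e-03] [ 0.33411271 -0.70233708 -0.24832781]
probe [([0.514, 0.108, 0.019], 0.91), ([0.478, 0.208, 0.098], 0.87), ([0.368, 0.355, 0.023], 0.74)]
wood_tool [([0.593, 0.275, 0.069], 0.86), ([0.43, 0.496, 0.012], 0.72), ([0.495, 0.308, 0.105], 0.57)]
tool_rack [([0.482, 0.258, 0.0], 0.9)]
```

View pics/w3.png

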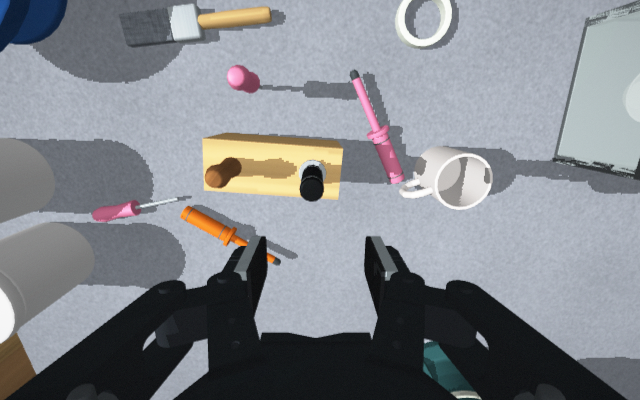

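The wrist view shows the rack at (272,166), with the probe's black handle top at (312,187) and its collar ring near (313,168). The wooden tool is at (218,175). The look-alikes now lie flat, away from the path.

```bash
python3 - <<'E'
from h import *
ci=camera_info("wrist");a=cv2.imread("pics/w3.png")
m=(a[140:215,285:345].max(2)<45);ys,xs=np.nonzero(m);print(xs.min()+285,xs.max()+285,ys.min()+140,ys.max()+140)
for r in range(160,205,4):
    w=np.nonzero(m[r-140])[0]; print(r,(w.min()+285,w.max()+285) if len(w) else None,end=' ')
print(back([(312,187)],.186,ci))
E
```

```text
300 322 165 200
160 None 164 None 168 (np.int64(307), np.int64(318)) 172 (np.int64(303), np.int64(320)) 176 (np.int64(303), np.int64(321)) 180 (np.int64(304), np.int64(321)) 184 (np.int64(301), np.int64(322)) 188 (np.int64(300), np.int64(322)) 192 (np.int64(301), np.int64(321)) 196 (np.int64(303), np.int64(320)) 200 (np.int64(309), np.int64(313)) 204 None [[0.47888233 0.20996952 0.186     ]]
```

Emit:
step_arm(twist=[[0,0,0],[0,0,0],[0,0,0],[0,0,0],[0,0,0]], offset=[[-0.1,0.4,-2],[0,0,-3.5],[0,0,-3.5],[0,0,-3.5],[0,0,-2.5]], gripper=[0.6,0.6,0.6,0.6,0.6])

```text
time_s: 8.05
tool_pos: [0.4764, 0.2105, 0.164]
eef_rot: [3.136, -0.159, -0.003]
force: [0.4, -0.0, 0.1]
grip_width: 0.601
gripper_force: 0.0
```

Emit:
step_arm(twist=[[0,0,0],[0,0,0],[0,0,0],[0,0,0],[0,0,0]], offset=[[0,0,-1.5],[0,0,-1],[0,0,0],[0,0,0],[0,0,0]], gripper=[0.6,0.6,0.6,0.5,0.4], squeeze=40)

```text
time_s: 8.47
tool_pos: [0.4782, 0.2123, 0.1424]
eef_rot: [-3.136, 0.158, -0.003]
force: [-0.0, 0.7, 0.4]
grip_width: 0.404
gripper_force: 0.0
```

```bash
python3 - <<'E'
from h import *
o=observe();print(o['time_s'],o['tool_pos'],o['eef_rot'],o['force'],o['grip_width'],o['gripper_force'])
a=get_image("wrist");cv2.imwrite("pics/w4.png",a[...,::-1])
E
```

```text
8.4667 [0.47824263 0.21229023 0.14244204] [-3.13642647  0.15785766 -0.00332797] [-0.03803181  0.73591721  0.36599644] 0.40405995160297253 0.0
```

View pics/w4.png

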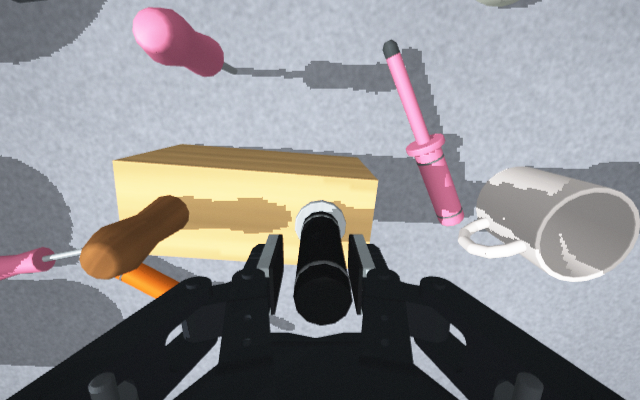

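The handle stands between the pads (inner faces at about columns 283 and 352, handle about 297–345). I shift slightly toward -y and close.

Emit:
step_arm(twist=[[0,0,0],[0,0,0],[0,0,0],[0,0,0],[0,0,0]], offset=[[0,-0.1,0],[0,0,0],[0,0,0],[0,0,0],[0,0,0]], gripper=[0.4,0.3,0.2,0,0], squeeze=40)

```text
time_s: 8.93
tool_pos: [0.4778, 0.2108, 0.1422]
eef_rot: [-3.138, 0.158, -0.002]
force: [0.4, -0.7, 5.8]
grip_width: 0.272
gripper_force: 39.0
```

Emit:
step_arm(twist=[[0,0,0],[0,0,0],[0,0,0]], offset=[[0,0,0],[0,0,0],[0,0,0]], gripper=[0,0,0])

```text
time_s: 9.18
tool_pos: [0.4778, 0.2108, 0.1422]
eef_rot: [-3.138, 0.158, -0.002]
force: [-1.0, -1.9, 6.8]
grip_width: 0.271
gripper_force: 39.0
```

Emit:
step_arm(twist=[[0,0,0],[0,0,0],[0,0,0],[0,0,0],[0,0,0]], offset=[[0,0,0.8],[0,0,1.5],[0,0,2],[0,0,2],[0,0,2]], gripper=[0,0,0,0,0])

```text
time_s: 9.6
tool_pos: [0.4767, 0.2109, 0.2252]
eef_rot: [3.138, -0.157, -0.001]
force: [0.0, -0.4, -1.1]
grip_width: 0.27
gripper_force: 39.1
```

Emit:
step_arm(twist=[[0,0,0],[0,0,0],[0,0,0],[0,0,0],[0,0,0]], offset=[[0,0,2],[0,0,2],[0,0,2],[0,0,2],[0,0,1.7]], gripper=[0,0,0,0,0])

```text
time_s: 10.02
tool_pos: [0.4769, 0.2111, 0.3229]
eef_rot: [-3.137, 0.157, -0.001]
force: [-0.4, -0.2, -0.9]
grip_width: 0.27
gripper_force: 39.1
```

Emit:
step_arm(twist=[[0,0,0],[0,0,0],[0,0,0],[0,0,0],[0,0,0]], offset=[[0,0,0.5],[0,0,0],[0,0,0],[0,0,0],[0,0,0]], gripper=[0,0,0,0,0])

```text
time_s: 10.43
tool_pos: [0.4764, 0.2104, 0.3249]
eef_rot: [3.136, -0.157, -0.004]
force: [-0.1, -0.2, -1.3]
grip_width: 0.268
gripper_force: 39.1
```

Emit:
step_arm(twist=[[0,0,0],[0,0,0],[0,0,0],[0,0,0],[0,0,0]], offset=[[0.1,-1.5,0],[0.3,-3,0],[0.4,-3.6,0],[0.4,-3.6,0],[0.4,-3.6,0]], gripper=[0,0,0,0,0])

```text
time_s: 10.85
tool_pos: [0.4926, 0.0565, 0.3253]
eef_rot: [3.137, -0.155, -0.003]
force: [0.4, -0.0, -0.6]
grip_width: 0.271
gripper_force: 39.2
```

Emit:
step_arm(twist=[[0,0,0],[0,0,0],[0,0,0],[0,0,0],[0,0,0]], offset=[[0.4,-3.6,0],[0.4,-3.6,0],[0.4,-3.6,0],[0.4,-3.6,0],[0.4,-3.6,0]], gripper=[0,0,0,0,0])

```text
time_s: 11.27
tool_pos: [0.5125, -0.1237, 0.3253]
eef_rot: [-3.137, 0.157, 0.003]
force: [0.0, 0.5, -1.0]
grip_width: 0.27
gripper_force: 39.2
```

Emit:
step_arm(twist=[[0,0,0],[0,0,0],[0,0,0],[0,0,0],[0,0,0]], offset=[[0.3,-3.6,0],[0.3,-3.6,0],[0.3,-3.6,0],[0.1,-2.5,0],[0,-1.1,0]], gripper=[0,0,0,0,0])

```text
time_s: 11.68
tool_pos: [0.522, -0.2713, 0.325]
eef_rot: [3.135, -0.167, -0.003]
force: [0.1, -0.0, -0.2]
grip_width: 0.273
gripper_force: 39.2
```

Emit:
step_arm(twist=[[0,0,0],[0,0,0],[0,0,0],[0,0,0]], offset=[[0,0,0],[0,0,0],[0,0,0],[0,0,0]], gripper=[0,0,0,0])

```text
time_s: 12.02
tool_pos: [0.5236, -0.2633, 0.3261]
eef_rot: [-3.136, 0.151, 0.001]
force: [0.7, 0.1, -1.4]
grip_width: 0.273
gripper_force: 39.2
```

```bash
python3 - <<'E'
from h import *
import pickle
o=observe();print(o['time_s'],o['tool_pos'],o['eef_rot'],o['force'],o['grip_width'],o['gripper_force'])
T=o['tool_pos'];out=[]
for c in("scene","side","wrist"):
    ci=camera_info(c);a=get_image(c);cv2.imwrite(f"pics/p_{c}.png",a[...,::-1])
    pickle.dump(ci,open(f"ci_{c}.pkl","wb"))
    R=np.array(ci['R'])
    u=R@np.array([T[0],T[1],T[2]-.10])+ci['t'];u=(u[:2]/u[2]*ci['fx']+[ci['cx'],ci['cy']]).astype(int)
    k={'scene':60,'side':60,'wrist':100}[c];x,y=np.clip(u-k,0,[640-2*k,400-2*k]);print(c,x,y,480/(2*k) if c!='wrist' else 2,ci['fx'])
    for n in("probe","probe_tip","port"):
        print(n,[(np.round(d['location'],3).tolist(),round(d['conf'],2)) for d in tip_of(n,c)][:3])
    if c!='wrist': out.append(cv2.resize(a[y:y+120,x:x+120,::-1],(400,400),interpolation=cv2.INTER_CUBIC))
cv2.imwrite("pics/p12.png",np.hstack(out))
E
```

```text
12.0167 [ 0.52358702 -0.26327253  0.32611508] [-3.13649743e+00  1.51215769e-01  6.47740171e-04] [ 0.65646427  0.11693494 -1.37381403] 0.27257525505143265 39.20372664928436
scene 190 21 4.0 471.7266833901988
probe [([0.511, 0.109, 0.018], 0.96), ([0.368, 0.354, 0.016], 0.94), ([0.524, -0.267, 0.286], 0.71)]
probe_tip [([0.316, 0.283, 0.021], 0.84), ([0.594, 0.145, 0.027], 0.79), ([0.524, -0.26, 0.197], 0.56)]
port [([0.523, -0.266, 0.129], 0.59)]
side 282 58 4.0 362.33457908435736
probe [([0.369, 0.357, 0.013], 0.79), ([0.51, 0.11, 0.014], 0.55), ([0.525, -0.265, 0.286], 0.5)]
probe_tip [([0.525, -0.265, 0.194], 0.79), ([0.316, 0.282, 0.022], 0.78), ([0.595, 0.144, 0.018], 0.43)]
port [([0.524, -0.271, 0.131], 0.78)]
wrist 212 95 2 293.42325952150804
probe [([0.522, -0.265, 0.285], 0.86)]
probe_tip [([0.596, 0.144, 0.019], 0.79), ([0.313, 0.286, 0.022], 0.76), ([0.523, -0.266, 0.196], 0.61)]
port [([0.525, -0.273, 0.129], 0.87)]
```

View pics/p12.png

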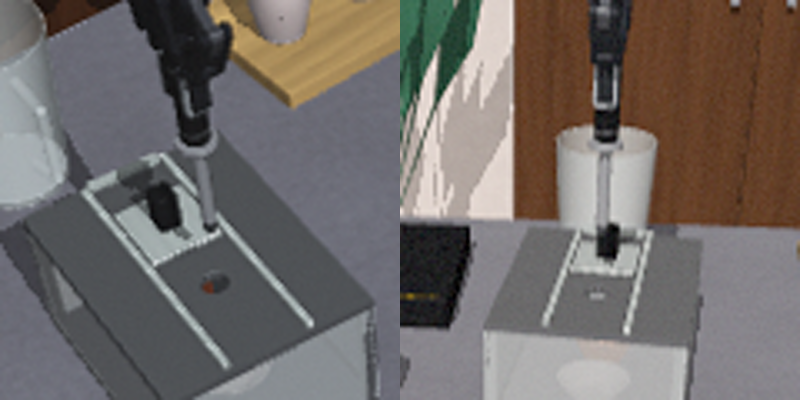

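View pics/p_wrist.png

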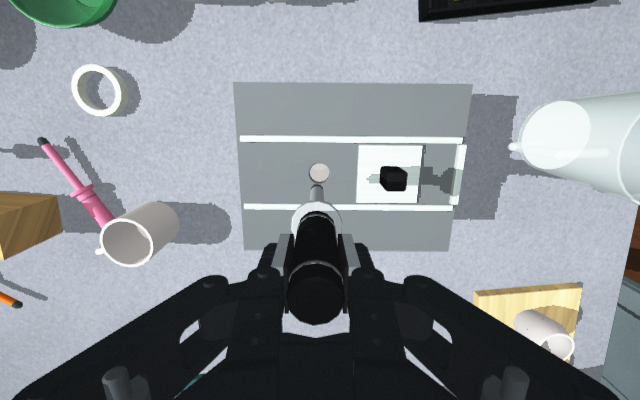

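The scene and side crops show the probe upright above the box, a few mm short of the port in y, with the shutter open. In the wrist view the port is at (319,172) and the stem end at about (317,186). Next I measure both numerically and average pose readings.

```bash
python3 - <<'E'
from h import *
import pickle
a=cv2.imread("pics/p_wrist.png",0)
for r in range(160,204): print(r,*a[r,304:336])
P=[]
for i in range(6):
    get_image("wrist");P.append(observe()['tool_pos'])
print(np.round(P,4).tolist())
E
```

```text
160 152 152 153 152 152 151 151 150 152 152 151 152 152 150 151 151 153 150 153 151 154 152 151 152 151 153 153 152 152 152 152 151
161 152 152 153 152 152 153 151 152 151 153 151 151 152 150 152 148 150 153 152 150 152 152 154 152 150 151 152 151 152 152 152 151
162 152 152 152 153 153 152 152 152 150 151 151 144 145 149 154 148 149 150 148 147 150 151 152 152 151 151 152 152 152 151 149 152
163 151 151 153 152 153 152 152 151 149 142 136 138 158 165 178 180 177 168 165 152 149 148 151 151 152 153 151 152 150 151 150 150
164 151 152 152 152 150 150 151 149 142 133 146 179 209 210 211 209 209 210 209 196 173 158 149 150 150 152 150 150 152 152 153 152
165 152 151 152 150 150 150 150 141 135 179 209 210 211 210 211 209 210 209 209 209 208 195 164 153 150 151 154 151 150 152 149 152
166 151 152 151 150 149 151 145 126 177 211 210 209 210 209 209 207 210 210 212 211 210 208 206 166 151 152 151 151 152 153 151 152
167 153 150 149 152 152 148 124 159 209 209 210 209 210 209 209 210 210 211 210 210 211 207 204 187 157 152 152 151 151 150 150 151
168 151 151 149 151 152 142 121 198 206 208 
[... 4128 characters left out ...]
2 152 151
200 153 149 151 149 150 154 163 152 146 163 129 121 119 116 116 115 114 112 109 111 142 149 152 151 150 152 151 151 151 152 151 151
201 152 151 148 143 139 139 135 135 138 146 146 156 153 164 171 157 131 119 114 114 122 133 141 142 150 150 151 151 151 150 151 153
202 153 151 153 164 170 167 174 181 183 200 203 219 220 228 232 222 191 174 156 134 129 115 112 119 133 133 147 150 149 151 151 148
203 159 173 191 214 224 222 228 233 232 232 233 234 233 230 228 231 232 233 223 193 187 158 153 127 112 112 127 144 148 147 148 148
[[0.5232, -0.2661, 0.3263], [0.5232, -0.2661, 0.3263], [0.5232, -0.2661, 0.3263], [0.5232, -0.2662, 0.3263], [0.5232, -0.2661, 0.3263], [0.5232, -0.2661, 0.3263]]
```

```bash
python3 - <<'E'
from h import *
import pickle
for ci in (camera_info("wrist"),pickle.load(open("ci_wrist.pkl","rb"))):
    t=back([(316.4,190.3)],.194,ci)[0];p=back([(318.9,172.8)],.130,ci)[0]
    print(t.round(4),p.round(4),"move cm",((p-t)*100).round(2), (-np.array(ci['R']).T@np.array(ci['t'])).round(4))
    R=np.array(ci['R'])
    # ring check: projected collar & rim
    for c,r in ((np.array([*t[:2],.194]),.006),(np.array([*p[:2],.13]),.012)):
        th=np.linspace(0,6.28,60);X=c+np.c_[r*np.cos(th),r*np.sin(th),0*th];q=X@R.T+ci['t'];q=q[:,:2]/q[:,2:]*ci['fx']+[ci['cx'],ci['cy']];print(q.min(0).round(1),q.max(0).round(1))
E
```

```text
[ 0.5193 -0.2662  0.194 ] [ 0.523  -0.2698  0.13  ] move cm [ 0.37 -0.36 -6.4 ] [ 0.5935 -0.2726  0.4694]
[310.2 184.3] [322.6 196.2]
[308.7 162.7] [329.1 182.7]
[ 0.5193 -0.266   0.194 ] [ 0.523  -0.2695  0.13  ] move cm [ 0.37 -0.36 -6.4 ] [ 0.5935 -0.2723  0.4696]
[310.2 184.3] [322.6 196.2]
[308.7 162.7] [329.1 182.7]
```

```bash
python3 - <<'E'
from h import *
import pickle
a=cv2.imread("pics/p_wrist.png",0);ci=pickle.load(open("ci_wrist.pkl","rb"));R=np.array(ci['R'])
print("col317",list(zip(range(310,336),a[310:336,317])))
for r in (205,210,215,220,225):print(r,a[r,284:352].tolist())
def ext(x,y,z,r):
    th=np.linspace(0,6.28,90);X=np.c_[x+r*np.cos(th),y+r*np.sin(th),z+0*th];q=X@R.T+ci['t'];q=q[:,:2]/q[:,2:]*ci['fx']+[ci['cx'],ci['cy']];return np.r_[q.min(0),q.max(0)].round(1)
for x in(.5193,.5213,.5233):
    print(x,"collar lo/hi",ext(x,-.266,.284,.017),ext(x,-.266,.290,.017),"top",ext(x,-.266,.370,.012))
E
```

```text
col317 [(310, np.uint8(21)), (311, np.uint8(17)), (312, np.uint8(21)), (313, np.uint8(19)), (314, np.uint8(19)), (315, np.uint8(21)), (316, np.uint8(24)), (317, np.uint8(21)), (318, np.uint8(20)), (319, np.uint8(18)), (320, np.uint8(18)), (321, np.uint8(20)), (322, np.uint8(21)), (323, np.uint8(20)), (324, np.uint8(80)), (325, np.uint8(166)), (326, np.uint8(189)), (327, np.uint8(186)), (328, np.uint8(189)), (329, np.uint8(192)), (330, np.uint8(191)), (331, np.uint8(190)), (332, np.uint8(189)), (333, np.uint8(190)), (334, np.uint8(190)), (335, np.uint8(189))]
205 [250, 251, 251, 251, 251, 251, 251, 250, 251, 250, 251, 250, 250, 250, 250, 245, 210, 168, 195, 205, 229, 234, 232, 232, 232, 230, 228, 226, 228, 229, 231, 233, 232, 230, 229, 230, 231, 233, 233, 232, 232, 233, 234, 232, 231, 213, 148, 121, 193, 244, 249, 249, 251, 250, 250, 250, 250, 250, 250, 250, 250, 250, 250, 250, 250, 250, 250, 249]
210 [154, 151, 152, 151, 150, 153, 150, 152, 151, 150, 153, 164, 203, 239, 229, 229, 229, 232, 233, 231, 230, 231, 230, 231, 230, 230, 227, 226, 206, 206, 210, 211, 206, 202, 202, 204, 214, 
[... 707 characters left out ...]
155, 153, 153, 156, 156, 149, 121, 151, 150, 152, 149, 150, 151, 149, 149, 151, 150]
225 [150, 151, 151, 149, 149, 152, 160, 216, 237, 229, 228, 228, 227, 219, 146, 93, 21, 23, 20, 26, 23, 21, 18, 19, 21, 17, 16, 15, 16, 14, 16, 17, 17, 15, 15, 17, 16, 17, 13, 18, 14, 13, 17, 16, 15, 15, 15, 17, 22, 54, 112, 152, 151, 152, 152, 154, 152, 149, 151, 149, 149, 149, 150, 150, 150, 151, 150, 150]
0.5193 collar lo/hi [291.9 201.  342.  247.8] [291.2 203.7 342.8 251.7] top [287.8 279.4 348.3 331.1]
0.5213 collar lo/hi [291.5 198.1 341.8 245.1] [290.8 200.8 342.6 249.1] top [287.2 274.8 348.  327.1]
0.5233 collar lo/hi [291.1 195.2 341.5 242.5] [290.4 197.8 342.3 246.4] top [286.6 270.2 347.6 323. ]
```

Emit:
step_arm(twist=[[0,0,0],[0,0,0],[0,0,0],[0,0,0],[0,0,0]], offset=[[0.2,-0.2,0],[0.17,-0.16,0],[0,0,-1],[0,0,-1.5],[0,0,-1.3]], gripper=[0,0,0,0,0])

```text
time_s: 13.33
tool_pos: [0.5269, -0.2697, 0.2873]
eef_rot: [3.138, -0.157, 0.0]
force: [-0.2, -0.4, -0.9]
grip_width: 0.275
gripper_force: 39.2
```

Emit:
step_arm(twist=[[0,0,0],[0,0,0],[0,0,0],[0,0,0],[0,0,0]], offset=[[0,0,-0.9],[0,0,-0.4],[0,0,0],[0,0,0],[0,0,0]], gripper=[0,0,0,0,0])

```text
time_s: 13.75
tool_pos: [0.5275, -0.2699, 0.276]
eef_rot: [3.137, -0.157, 0.002]
force: [-0.3, 0.4, -0.4]
grip_width: 0.268
gripper_force: 39.2
```

Emit:
step_arm(twist=[[0,0,0],[0,0,0],[0,0,0],[0,0,0],[0,0,0]], offset=[[0,0,0],[0,0,0],[0,0,0],[0,0,0],[0,0,0]], gripper=[0,0,0,0,0])

```text
time_s: 14.17
tool_pos: [0.527, -0.2697, 0.2755]
eef_rot: [3.138, -0.157, 0.001]
force: [-0.5, -0.5, -0.9]
grip_width: 0.27
gripper_force: 39.2
```

```bash
python3 - <<'E'
from h import *
import pickle
o=observe();T=o['tool_pos'];print(o['time_s'],T,o['eef_rot'],o['force'])
ims=[]
for c,k in(("wrist",50),("side",30)):
    a=get_image(c);ci=camera_info(c);pickle.dump(ci,open(f"ci_{c}.pkl","wb"));cv2.imwrite(f"pics/q_{c}.png",a[...,::-1]);R=np.array(ci['R'])
    u=R@np.array([.523,-.2698,.135])+ci['t'];u=(u[:2]/u[2]*ci['fx']+[ci['cx'],ci['cy']]).astype(int)
    x,y=u-k;print(c,x,y,400/(2*k));ims.append(cv2.resize(a[y:y+2*k,x:x+2*k,::-1],(400,400),interpolation=cv2.INTER_CUBIC))
cv2.imwrite("pics/q.png",np.hstack(ims));print(observe()['tool_pos'])
E
```

```text
14.1667 [ 0.52695499 -0.2697409   0.2755124 ] [ 3.13750386e+00 -1.57348351e-01  5.04721665e-04] [-0.52419179 -0.47002348 -0.89113125]
wrist 266 138 4.0
side 311 113 6.666666666666667
[ 0.5269003  -0.26969403  0.27536805]
```

View pics/q.png

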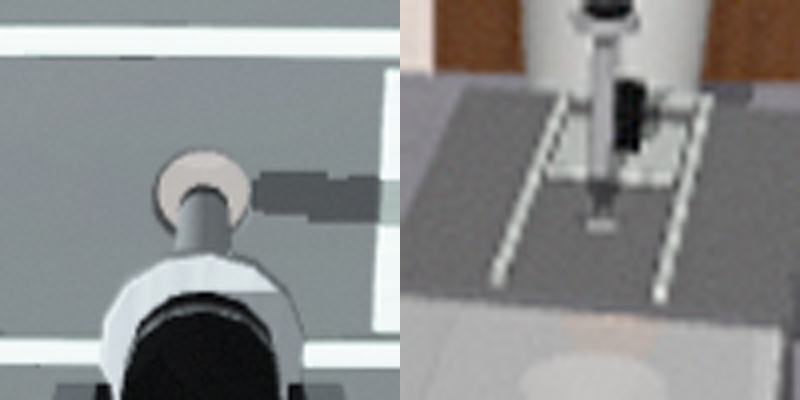

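The wrist crop shows the stem end over the port: port rim columns 152–253 with top at 148, stem end columns 175–232 with top at 183. The side crop shows the stem upright above the opening. I convert the rim extents into offsets.

```bash
python3 - <<'E'
from h import *
import pickle
from scipy.optimize import fsolve
a=cv2.imread("pics/q_wrist.png",0);ci=pickle.load(open("ci_wrist.pkl","rb"));R=np.array(ci['R'])
print("col317",a[170:192,317].tolist());print("row180",a[180,300:334].tolist());print("row194",a[194,304:330].tolist())
def ext(x,y,z,r):
    th=np.linspace(0,6.2832,181);X=np.c_[x+r*np.cos(th),y+r*np.sin(th),z+0*th];q=X@R.T+ci['t'];q=q[:,:2]/q[:,2:]*ci['fx']+[ci['cx'],ci['cy']];return np.r_[q.min(0),q.max(0)]
def fit(uc,vt,z,r): # centre column, top row
    f=lambda p:[(lambda e:(e[0]+e[2])/2-uc)(ext(*p,z,r)),ext(*p,z,r)[1]-vt];return fsolve(f,[.523,-.27])
P=fit(316.6,174.7,.130,.012);print("port",P,ext(*P,.13,.012).round(1))
for z in(.141,.1433):
  t=fit(316.9,183.7,z,.006);print("tip",z,t,ext(*t,z,.006).round(1))
print("collar",fit(266+203/4,138+253/4,.2333,.017))
E
```

```text
col317 [140, 141, 142, 142, 134, 136, 182, 196, 197, 198, 190, 189, 189, 170, 98, 50, 80, 102, 102, 100, 100, 102]
row180 [140, 141, 141, 140, 140, 132, 110, 144, 185, 186, 187, 186, 188, 188, 190, 188, 189, 190, 189, 188, 188, 187, 187, 187, 186, 182, 158, 139, 139, 139, 136, 126, 127, 126]
row194 [138, 136, 108, 77, 70, 120, 169, 168, 158, 146, 132, 123, 110, 101, 104, 104, 102, 98, 101, 115, 133, 112, 141, 145, 139, 139]
port [ 0.52366558 -0.270128  ] [304.8 174.7 328.4 197.6]
tip 0.141 [ 0.52306189 -0.27031528] [310.8 183.7 323.  195.5]
tip 0.1433 [ 0.52362646 -0.27035905] [310.7 183.7 323.1 195.6]
collar [ 0.52290135 -0.26970723]
```

The stem is centred within about 0.5 mm. I lower it straight down 9.3 cm, gently.

Emit:
step_arm(twist=[[0,0,0],[0,0,0],[0,0,0],[0,0,0],[0,0,0]], offset=[[0,0,-0.5],[0,0,-0.8],[0,0,-0.8],[0,0,-0.8],[0,0,-0.8]], gripper=[0,0,0,0,0])

```text
time_s: 14.68
tool_pos: [0.5265, -0.2695, 0.2369]
eef_rot: [-3.137, 0.157, 0.002]
force: [-0.3, -0.4, -1.2]
grip_width: 0.27
gripper_force: 39.2
```

Emit:
step_arm(twist=[[0,0,0],[0,0,0],[0,0,0],[0,0,0],[0,0,0]], offset=[[0,0,-0.8],[0,0,-0.8],[0,0,-0.8],[0,0,-0.8],[0,0,-0.8]], gripper=[0,0,0,0,0])

```text
time_s: 15.1
tool_pos: [0.5269, -0.2697, 0.1975]
eef_rot: [-3.138, 0.157, 0.0]
force: [-0.3, -0.1, -1.1]
grip_width: 0.274
gripper_force: 39.2
```

Emit:
step_arm(twist=[[0,0,0],[0,0,0],[0,0,0],[0,0,0],[0,0,0]], offset=[[0,0,-0.7],[0,0,-0.5],[0,0,-0.3],[0,0,0],[0,0,0]], gripper=[0,0,0,0,0])

```text
time_s: 15.52
tool_pos: [0.527, -0.2697, 0.1833]
eef_rot: [3.138, -0.157, 0.0]
force: [-0.2, -0.7, -1.3]
grip_width: 0.274
gripper_force: 39.2
```

Emit:
step_arm(twist=[[0,0,0],[0,0,0],[0,0,0],[0,0,0],[0,0,0]], offset=[[0,0,0],[0,0,0],[0,0,0],[0,0,0],[0,0,0]], gripper=[0,0,0,0,0])

```text
time_s: 15.93
tool_pos: [0.527, -0.2697, 0.1835]
eef_rot: [3.138, -0.157, 0.001]
force: [0.2, 0.2, -1.5]
grip_width: 0.268
gripper_force: 39.2
```

```bash
python3 - <<'E'
from h import *
import pickle
from scipy.optimize import fsolve
o=observe();T=o['tool_pos'];print(o['time_s'],T,o['eef_rot'],o['force'],o['gripper_force'])
ims=[]
for c,k in(("wrist",50),("scene",30)):
    a=get_image(c);ci=camera_info(c);pickle.dump(ci,open(f"ci_{c}.pkl","wb"));cv2.imwrite(f"pics/r_{c}.png",a[...,::-1]);R=np.array(ci['R'])
    u=R@np.array([.523,-.2698,.14])+ci['t'];u=(u[:2]/u[2]*ci['fx']+[ci['cx'],ci['cy']]).astype(int)
    x,y=u-k;print(c,x,y);ims.append(cv2.resize(a[y:y+2*k,x:x+2*k,::-1],(400,400),interpolation=cv2.INTER_CUBIC))
    print([(np.round(d['location'],3).tolist(),round(d['conf'],2)) for d in tip_of("probe",c)][:3])
cv2.imwrite("pics/r.png",np.hstack(ims));print(observe()['tool_pos'])
E
```

```text
15.9333 [ 0.52701051 -0.26972185  0.1835286 ] [ 3.13752089e+00 -1.57235176e-01  6.01673611e-04] [ 0.20967265  0.23525514 -1.48002871] 39.20359253883362
wrist 266 174
[([0.528, -0.271, 0.139], 0.8)]
scene 223 73
[([0.368, 0.355, 0.017], 0.83), ([0.511, 0.109, 0.015], 0.71), ([0.526, -0.273, 0.142], 0.57)]
[ 0.52688385 -0.26970484  0.18332076]
```

View pics/r.png

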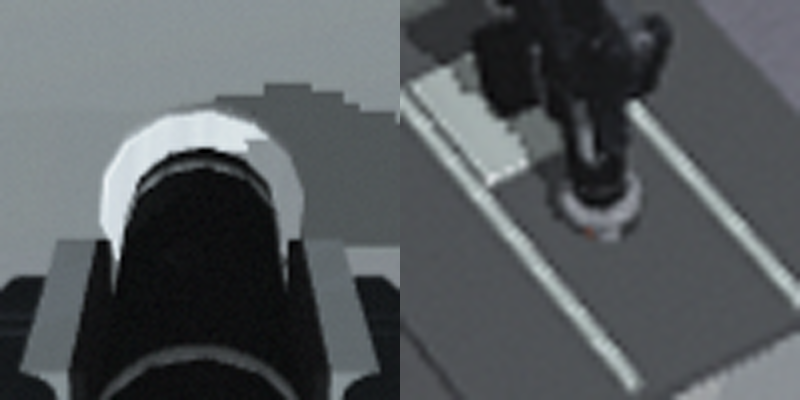

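The collar sits about 11 mm above the lid in both crops, centred over the port. The contact force shows only the probe's weight. I hand the job in.

```bash
python3 -c "
from station import *
print(finish_job())"
```

```text
the job is handed in; nothing more can be done
None
```

The shutter is open to its stop and the gripper is holding the probe upright in the port, within about 1 mm of centre with the collar about 11 mm above the lid; the job is handed in, but no verdict came back.

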